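# Lay the doming block down against its stop

### The arm

A 6-joint arm with a two-finger parallel gripper is mounted at the origin on the work surface. World frame = base frame: x ahead of the robot, y to its left, z up, the work surface at z = 0. Lengths are in m, angles in rad, forces in N, time in s.
With the tool pointing down it reaches from about 0.25 to 0.775 m from the base axis. Payload 4 kg.
Tool frame: the origin (TCP) lies at the very end of the fingers, on their centre line; the grasp point (between the pads) lies hold_point_z behind it (hold_point_z is the distance from the TCP to the grasp point, in m); z points along the fingers, y is the direction in which the jaws open and shut (so a half turn about z gives the same grasp; the last joint's range is limited). The gripper opens to 94 mm and grips with 3 to 60 N. Pads are 16 mm wide; open, the fingers measure 119 mm over their backs; the gripper's body (75 mm by 177 mm) begins 78 mm behind the grasp point.
Start: joints at [-0.103, 0.087, 1.371, -0, 1.684, -0.103], TCP at [0.55, -0, 0.171] pointing down, gripper open.
Joint ranges: [-3.1, 3.1], [-0.76, 2.03], [0.27, 2.55], [-1.08, 4.22], [0.17, 2.65], [-2.57, 2.57]. Speed limits (rad/s): [2.79, 2.79, 3.14, 3.14, 3.14, 3.14].

### API

Orientations are given as [roll, pitch, yaw] about the fixed x, y, z axes, in that order (R = Rz(yaw) Ry(pitch) Rx(roll)).
In Python, from bench import * gives the robot as it stands.
- The arm moves only by the tool step_arm, never from a script. Its argument "increments" is text: rows parted by semicolons, each of 6 numbers parted by spaces: the shift along the tool's x, y, z in cm, then the turn, a rotation vector about the tool's x, y, z in rad. A call has 1 to 5 rows; each row shifts and turns the commanded pose from where the row before left it, along the tool's axes as they then stand; what a row does not reach is not made up. A row lasts 1/10 s, in which the tool goes at most 50 mm and 8.59 degrees, less where a joint would pass 70% of its speed; a pose out of reach is approached as far as the arm can. A call is refused whole if a number of a shift passes 5 or a number of a turn 0.15, either way. A call with a gripper value outside its range is refused whole. "claw" is the gripper's target within -1 to 1 (shut at 1, half-way at 0, fully open at -1), set as the call begins (left out, the last holds). The fingers move at their own pace and stop on an object; the grip force is fixed at half the most. Time passes only in rows, so rows that do not move let the fingers close. It gives the time, the measured TCP pose, the force and the opening at its end, in the units of the state.
- get_obs(): the state, without advancing time (a new reading comes with each control period).
- snapshot(name): name is "scene" or "side" or "wrist"; returns the picture (420x560x3 uint8, red, green, blue); there is no depth.
- calibration(name): a dict with "camera_matrix" (3x3 intrinsics, pixels), "k1" (the pictures are not rectified: a ray, as slopes to the right and down, at radius r is drawn at 1 + k1 r^2 times it, then the intrinsics apply), "eye" and "orientation" of the camera in the world; the wrist camera has in their place "tool_from_camera" (4x4, takes a point from camera to tool coordinates, whose origin is the TCP and whose axes are the flange's). Camera axes: x right, y up, looking along -z (the intrinsics and any distortion apply to the point x, -y, -z); pixel columns grow to the right and rows downward; lengths in m; the calibration is good to about 2 mm. A picture is of the moment at which its call begins: read the wrist's pose just before it. calibration takes no time and is no camera call.
- close_job(): hands the job in, once; it reports no verdict.
The state is a dict: "time": time; "joint_positions": joint angles; "qvel": joint speeds; "joint_torque": joint torques, N m; "tool_pos": TCP position; "ee_rot": TCP orientation; "wrist_force": force on the tool from outside, world axes, zero at the start; "wrist_torque": the same for the moment, N m; "width": finger opening in m.
Only numpy, scipy, OpenCV 4.12 (cv2) and the standard library are available. Lean on these libraries where they do the work, as an engineer would, in place of code of your own. Each camera call takes 0.05 s, during which the arm holds its last target. There are 200 camera calls.

### The job

The wooden doming block is standing on end on the rubber-topped board. Tip it over by pushing so that it lies with its row of hollows facing up and its top end towards the dark stop bar, then push it along the board until that end rests squarely against the bar. Only push it, never lift it, and leave everything else where it is.

Things in the scene. Friction and masses are not known exactly. Their poses are not given: they have to be found in the camera images.
- block_center (a point): Centre of the loose pale wooden doming block, 50 x 50 x 110 mm, about 0.2 kg. Own z: along its 110 mm from bottom end to top end (up at the start). Own x: straight out of the face with three round hollows. At the start it stands on end, centre 55 mm above the rubber, and the hollows look away from the stop bar to within about 10 degrees. Lying hollows up, own x is up and the centre is 25 mm above the rubber.
- block: Same block; origin in the middle of its bottom end, same axes. Hollows 34, 24 and 16 mm wide, 9 mm deep, centred 22, 58 and 85 mm from the bottom end; the last 17 mm at the top are plain. Pushing the upper part of the hollowed face towards the bar tips it the right way; past about 25 degrees it falls by itself. If skewed, it jams on the bar; it does not square itself.
- stop_face (a point): Foot of the middle of the stop bar's inner face, on the board's rubber (16 mm above the bench). Axes: x along the board into the bar, y along the bar, z up. The board is fixed, 320 mm long (x), 220 wide (y); flat from 296 mm before this point up to it. The dark wooden bar: 200 mm long, 22 thick, 36 high above the rubber. The block starts 211 to 241 mm before this point.
- cup: White ceramic cup, 44 mm wide, 38 mm high, standing on the board beside the block's path; origin under its centre. Bystander.
- blank: Brass disc, 36 mm wide, 4 mm thick, lying on the board on the other side of the path; origin under its centre. Bystander.
- bowl: Steel bowl, 140 mm wide, 55 mm high, on the bench; origin under its centre. Bystander.
- jar: Amber jar, 60 mm wide, 85 mm high, on the bench; origin under its centre. Bystander.
- stone: Reddish sharpening stone, 150 x 50 x 30 mm, on the bench; origin under its centre. Bystander.
- mallet: Hammer, 240 mm long, lying on the bench; its axis x runs from the handle to the head. Bystander.
Things that resemble listed ones, but are neither listed nor needed, are in the scene too. What is shaped like the block but blue or pink is not meant.

How it is judged:
By the outcome, as a careful person would: the job done as asked, in the order asked, and still so for the second after the job is handed in, with the robot touching nothing.
It also fails if it takes over 54 s, if anything falls off the work surface, if the arm or the gripper's body presses on something with over 40 N, if the wrist force passes 120 N, or if a joint passes its speed limit or range.

## Working session

There is one attempt and no reset: what is moved stays moved. The work goes in short steps, Python scripts to look and compute and a tool call to move; the robot and the scene stay as the last step left them, time stands still between calls to the robot, and variables do not carry over. Pictures are saved under pics/ and viewed, about 8 in all and at most 12, crops included, and the job is handed in when it is done.

Besides the shell and the picture viewer there is one more tool, called as name(argument=value, ...) on one line, values as JSON. step_arm: Moves the arm, as the interface text tells. Its arguments: {"type":"object","properties":{"increments":{"type":"string"},"claw":{"type":"number"}},"required":["increments"]}

```bash
mkdir -p pics; cat > h.py <<'E'
from bench import *
import numpy as np, cv2
from scipy.spatial.transform import Rotation as R
def cam(n,o=None):
    c=calibration(n); K=np.array(c["camera_matrix"]);k1=c["k1"]
    if n=="wrist":
        T=np.array(c["tool_from_camera"]); Rt=R.from_euler('xyz',o["ee_rot"]).as_matrix()
        return K,k1,Rt@T[:3,:3],Rt@T[:3,3]+np.array(o["tool_pos"])
    q=np.array(c["orientation"],float)
    M=q if q.shape==(3,3) else (R.from_euler('xyz',q).as_matrix() if q.size==3 else None)
    return K,k1,M,np.array(c["eye"])
def ray(C,uv):
    K,k1,M,e=C
    d=np.array([k1,0,0,0,0.])if 0 else np.array([k1,0,0,0.])
    p=cv2.undistortPoints(np.array(uv,float).reshape(-1,1,2),K,d).reshape(-1,2)
    v=np.c_[p[:,0],-p[:,1],-np.ones(len(p))]@M.T
    return e,v
def onz(C,uv,z):
    e,v=ray(C,uv); return e+v*((z-e[2])/v[:,2])[:,None]
def proj(C,P):
    K,k1,M,e=C; q=(np.atleast_2d(P)-e)@M
    x=q[:,0]/-q[:,2]; y=-q[:,1]/-q[:,2]; f=1+k1*(x*x+y*y)
    return np.c_[x*f*K[0,0]+K[0,2], y*f*K[1,1]+K[1,2]]
def save(n,a,s=1):
    cv2.imwrite(f"pics/{n}.png",cv2.resize(a[:,:,::-1],None,fx=s,fy=s,interpolation=cv2.INTER_CUBIC))
E
python3 - <<'E'
from h import *
for n in("scene","side","wrist"):
    a=snapshot(n);np.save(f"{n}0.npy",a);save(n+"0",a,1.4 if n!="wrist" else 1)
    print(n,calibration(n))
print(get_obs())
E
```

```text
scene {'camera_matrix': array([[397.5175504 ,   0.        , 285.02337866],
       [  0.        , 397.5175504 , 214.10598354],
       [  0.        ,   0.        ,   1.        ]]), 'k1': -0.07425518028022522, 'eye': array([ 1.19277374, -0.81035157,  0.69588156]), 'orientation': array([1.00203144, 0.00584698, 0.60880198])}
side {'camera_matrix': array([[518.56832647,   0.        , 283.9259007 ],
       [  0.        , 518.56832647, 206.77580928],
       [  0.        ,   0.        ,   1.        ]]), 'k1': -0.057468006646047315, 'eye': array([-0.01679352,  0.86384457,  1.23397837]), 'orientation': array([ 0.76516986, -0.00561684, -2.501514  ])}
wrist {'camera_matrix': array([[322.42942557,   0.        , 285.15220693],
       [  0.        , 322.42942557, 212.40158757],
       [  0.        ,   0.        ,   1.        ]]), 'k1': -0.026309734685478488, 'tool_from_camera': array([[ 9.22570803e-04,  9.72675286e-01,  2.32167908e-01,
         6.67559222e-02],
       [ 9.99998695e-01, -5.89467858e-04, -1.50412167e-03,
        -5.72147466e-04],
       [-1.32616646e-03,  2.32168993e-01, -9.72674560e-01,
        -2.15108474e-01],
       [ 0.00000000e+00,  0.00000000e+00,  0.00000000e+00,
         1.00000000e+00]])}
{'time': 0.15, 'joint_positions': array([-1.03095046e-01,  8.78390313e-02,  1.37187836e+00, -4.73480125e-05,
        1.68359703e+00, -1.03091990e-01]), 'qvel': array([ 5.65606530e-05, -1.51118736e-03, -6.78904466e-03, -9.90717558e-04,
        1.59009951e-03,  2.25300758e-05]), 'joint_torque': array([ 1.24418581e-03, -3.40636396e+01, -3.02795255e+01,  7.18983379e-02,
        3.04441026e-02, -1.11468453e-04]), 'tool_pos': array([5.49529578e-01, 2.85743887e-05, 1.70358271e-01]), 'ee_rot': array([-3.13987518e+00, -1.30379911e-04,  1.57078787e+00]), 'wrist_force': array([ 0.90517235, -0.20694169, -0.03151422]), 'wrist_torque': array([-0.00902949, -0.01865652,  0.01076334]), 'width': 0.0937867828099853}
```

View pics/scene0.png

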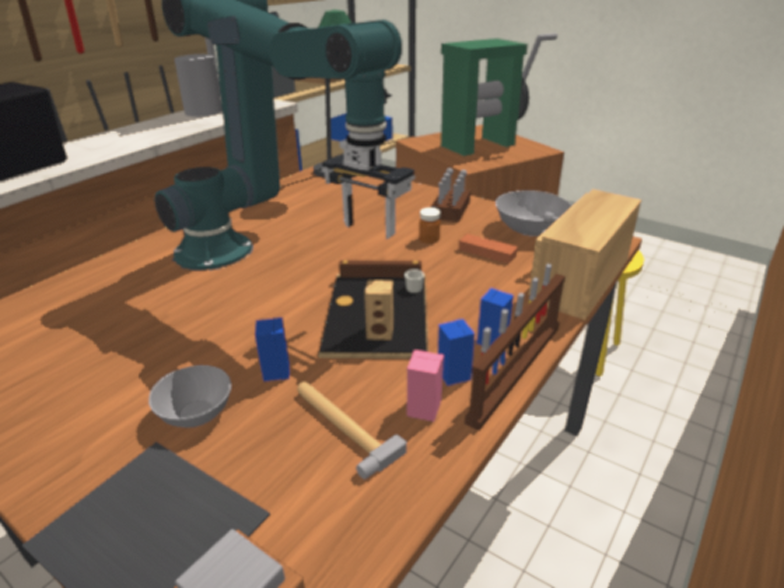

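View pics/side0.png

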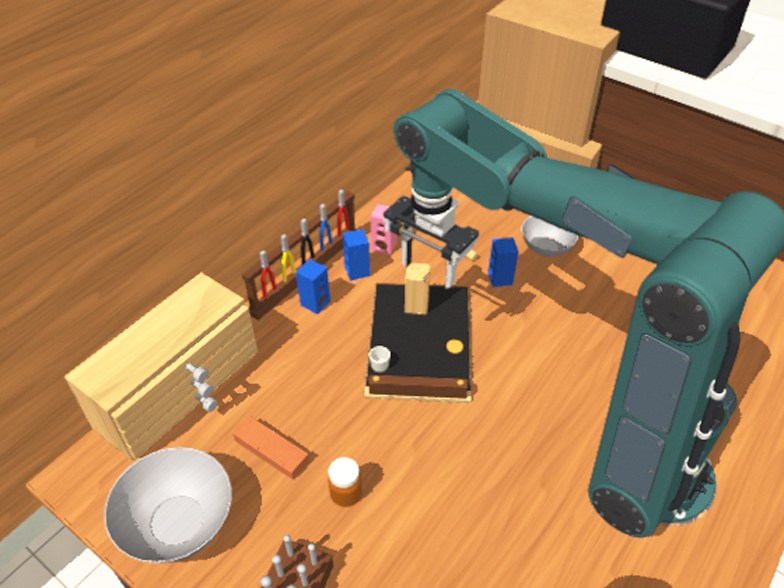

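The only pale block with hollows is at about (378,310) in the scene view and (417,290) in the side view. The others of its shape are blue or pink. The bar is at scene (380,268) and side (418,385). I'll confirm it in a crop and measure it.

```bash
python3 - <<'E'
from h import *
a=np.load("scene0.npy");b=np.load("side0.npy")
A=cv2.resize(a[180:260,222:312],None,fx=4.4,fy=4.4,interpolation=cv2.INTER_CUBIC)
B=cv2.resize(b[180:292,255:345],None,fx=4.4,fy=4.4,interpolation=cv2.INTER_CUBIC)
h=max(A.shape[0],B.shape[0]);A=cv2.copyMakeBorder(A,0,h-A.shape[0],0,0,0)
save("crop1",np.hstack([A,B]))
for n,im in(("scene",a),("side",b)):
    C=cam(n);hsv=cv2.cvtColor(im,cv2.COLOR_RGB2HSV)
    m=(hsv[...,2]<60).astype(np.uint8)
    k,l,s,c=cv2.connectedComponentsWithStats(m)
    seed=(265,240) if n=="scene" else (325,230)
    i=l[seed[1],seed[0]];print(n,"rubber",i,s[i])
    cn=max(cv2.findContours((l==i).astype(np.uint8),0,2)[0],key=cv2.contourArea)
    P=onz(C,cn.reshape(-1,2),0.016)
    print(" rect",cv2.minAreaRect(P[:,:2].astype(np.float32)*1000), "box",cv2.boxPoints(cv2.minAreaRect(P[:,:2].astype(np.float32)*1000)).round(1).tolist())
    ap=cv2.approxPolyDP(cn,3,True).reshape(-1,2);print(" poly",ap.tolist(),onz(C,ap,0.016)[:,:2].round(3).tolist())
    print(" block hsv", [hsv[y,x].tolist() for x,y in ([(272,206),(276,225)] if n=="scene" else [(299,194),(293,212),(303,212)])])
E
```

```text
scene rubber 0 [     0      0    560    420 221397]
 rect ((-5368.9921875, 4405.326171875), (20169.671875, 14538.18359375), 25.811553955078125) box [[-17612.69921875, 6558.10009765625], [-11282.599609375, -6529.60009765625], [6874.7001953125, 2252.5], [544.5999755859375, 15340.2998046875]]
 poly [[0, 0], [0, 59], [33, 63], [47, 97], [45, 115], [0, 129], [0, 419], [559, 419], [559, 0], [296, 0], [294, 96], [292, 0], [252, 0], [252, 16], [248, 0], [130, 0], [138, 15], [148, 20], [149, 27], [125, 25], [118, 17], [115, 0], [107, 0], [111, 29], [103, 0], [18, 0], [28, 43], [24, 41], [13, 0]] [[-17.613, 6.558], [-3.311, 0.793], [-2.724, 0.848], [-1.468, 0.341], [-1.111, 0.146], [-1.11, -0.102], [0.549, -0.807], [1.386, -0.226], [0.545, 15.34], [-4.55, 7.871], [-0.127, 1.171], [-4.63, 7.822], [-5.48, 7.379], [-3.196, 4.561], [-5.57, 7.339], [-8.99, 6.487], [-5.232, 3.908], [-4.381, 3.453], [-3.649, 2.893], [-4.208, 2.904], [-5.341, 3.573], [-9.589, 6.425], [-9.933, 6.398], [-4.028, 2.549], [-10.112, 6.385], [-15.676, 6.428], [-4.051, 1.419], [-4.288, 1.479], [-16.172, 6.458]]
 block hsv [[19, 109, 232], [17, 111, 113]]
side rubber 57 [ 263  204   72   67 3643]
 rect ((565.9970703125, -13.005874633789062), (211.15321350097656, 264.0048522949219), 33.87241744995117) box [[404.79998779296875, 37.79999923706055], [551.9000244140625, -181.39999389648438], [727.2000122070312, -63.79999923706055], [580.0999755859375, 155.39999389648438]]
 poly [[270, 204], [265, 248], [276, 247], [279, 257], [275, 266], [264, 262], [263, 267], [334, 270], [333, 206], [307, 205], [306, 223], [302, 226], [287, 223], [288, 204]] [[0.72, -0.061], [0.619, 0.095], [0.595, 0.072], [0.564, 0.097], [0.553, 0.131], [0.588, 0.139], [0.579, 0.155], [0.407, 0.039], [0.55, -0.178], [0.621, -0.13], [0.578, -0.063], [0.581, -0.045], [0.626, -0.027], [0.673, -0.097]]
 block hsv [[26, 96, 254], [18, 131, 220], [17, 131, 207]]
```

View pics/crop1.png

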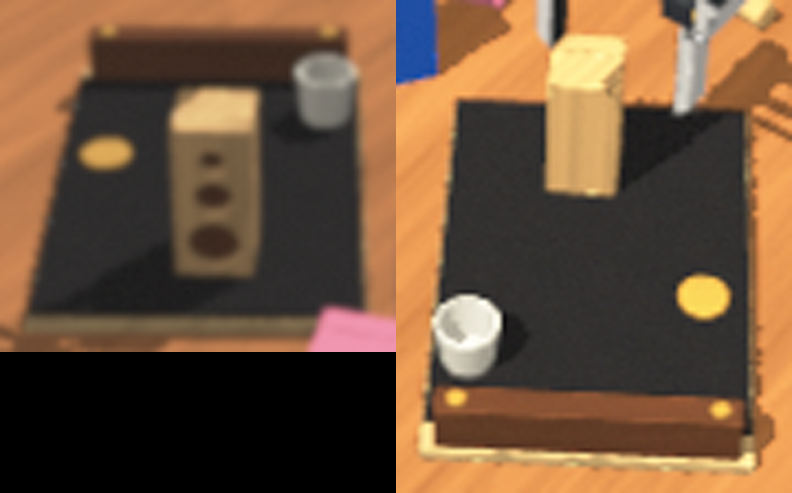

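View pics/wrist0.png

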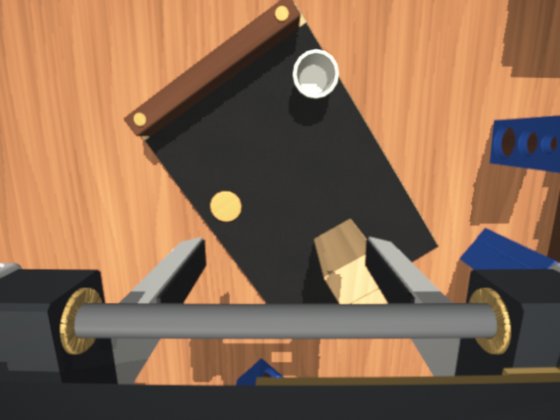

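The wrist view shows the bar's inner foot running from about (148,142) to (303,27). The cup is at (316,75) and the disc at (226,206). The block's bar-side foot edge runs from (314,240) to (350,220).

```bash
python3 - <<'E'
from h import *
o=get_obs(); C=cam("wrist",o); im=np.load("wrist0.npy").astype(float)
g=im.sum(2)
def edge(p,q,n=40,w=5,t0=.1,t1=.9,ch=None):
    p,q=np.array(p,float),np.array(q,float);d=(q-p)/np.linalg.norm(q-p);nn=np.array([-d[1],d[0]])
    G=cv2.GaussianBlur(g if ch is None else im[...,ch],(0,0),.8).astype(np.float32); pts=[]
    for t in np.linspace(t0,t1,n):
        s=np.arange(-w,w+.01,.25);xy=(p+t*(q-p))+s[:,None]*nn
        v=cv2.remap(G,xy[:,0].astype(np.float32),xy[:,1].astype(np.float32),1).ravel()
        pts.append(xy[np.argmax(abs(np.gradient(v)))])
    return np.array(pts)
def fit(P):
    vx,vy,x,y=cv2.fitLine(P[:,:2].astype(np.float32),cv2.DIST_HUBER,0,.001,.001).ravel()
    r=abs((P[:,0]-x)*vy-(P[:,1]-y)*vx); return np.array([x,y]),np.degrees(np.arctan2(vy,vx))%180,np.median(r)*1000
for nm,p,q,z in [("bar foot",(150,141),(300,30),.016),("edge R",(335,62),(432,238),.016),("edge L",(150,146),(212,230),.016),("blk foot",(314,240),(350,220),.016),("far",(436,246),(392,266),.016)]:
    E=edge(p,q,ch=0); P=onz(C,E,z); c,a,r=fit(P); print(nm,c.round(4),a.round(2),"res mm",r.round(2),E[[0,-1]].round(1).tolist())
for nm,u,z in [("bar foot ends",[(148,142),(303,27)],.016),("blk foot c",[(314,240),(350,220)],.016),("blk top c",[(338,293),(387,300)],.126),("cup rim",[(316,72)],.054),("disc",[(226,206)],.02)]:
    print(nm,onz(C,u,z).round(4).tolist())
E
python3 - <<'E'
import sys;sys.path.insert(0,'.')
from h import *
import os;os.chdir('.')
im=np.load("wrist0.npy");cv2.imwrite("pics/w0c.png",cv2.resize(im[190:320,220:440,::-1],None,fx=3.6,fy=3.6,interpolation=cv2.INTER_CUBIC))
E
```

```text
bar foot [0.4834 0.1234] 33.8 res mm 0.15 [[163.1, 127.3], [283.1, 38.5]]
edge R [0.6581 0.0515] 123.81 res mm 0.12 [[341.2, 81.5], [422.7, 220.2]]
edge L [4.311e-01 2.000e-04] 123.42 res mm 0.31 [[155.4, 155.0], [204.8, 222.3]]
blk foot [ 0.6028 -0.0417] 31.07 res mm 0.12 [[316.9, 236.7], [345.4, 220.3]]
far [ 0.7075 -0.0808] 31.57 res mm 0.62 [[432.1, 249.1], [398.4, 268.3]]
bar foot ends [[0.3947, 0.06, 0.016], [0.5677, 0.1777, 0.016]]
blk foot c [[0.584, -0.0555, 0.016], [0.6262, -0.0306, 0.016]]
blk top c [[0.596, -0.0682, 0.126], [0.6399, -0.0751, 0.126]]
cup rim [[0.5788, 0.1266, 0.054]]
disc [[0.4806, -0.0129, 0.02]]
```

View pics/w0c.png

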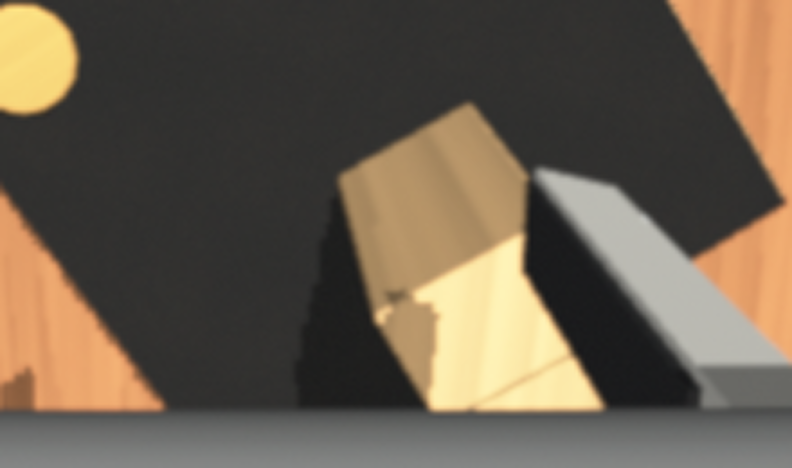

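Results in board coordinates:
- **Board:** its x axis points at 123.8° and its width measures 217 mm, which fits.
- **Block:** its centre is about 230 mm before the bar, inside the given 211–241 mm. It is yawed about −2.7° to the board.
- **Clearance:** the cup is about 24 mm from the block's path and the disc about 44 mm.

I'll turn to the block's yaw, narrow the fingers to about 30 mm and go behind the hollowed face.

step_arm(increments="0 0 0 0 0 -0.136; 0 0 0 0 0 -0.136; 0 0 0 0 0 -0.136; 0 0 0 0 0 -0.135; 0 0 0 0 0 0", claw=0.36)

```text
time: 0.65
tool_pos: [0.5498, 0.0, 0.1708]
ee_rot: [-3.141, -0.0, 2.114]
wrist_force: [0.2, 0.3, -0.2]
width: 0.0577
```

step_arm(increments="-3 0.5 0 0 0 0; -3 0.5 0 0 0 0; -3 0.5 0 0 0 0; -3 0.6 0 0 0 0; -2.3 0.5 0 0 0 0")

```text
time: 1.15
tool_pos: [0.6469, -0.1104, 0.1706]
ee_rot: [-3.141, -0.0, 2.11]
wrist_force: [0.5, 0.7, -0.1]
width: 0.0298
```

step_arm(increments="0 0 0 0 0 0; 0 0 0 0 0 0; 0 0 0 0 0 0")

```text
time: 1.45
tool_pos: [0.6456, -0.1081, 0.1714]
ee_rot: [-3.142, -0.001, 2.114]
wrist_force: [-0.8, 0.4, 0.4]
width: 0.0301
```

Now I'll look from here to confirm where the block and the fingers are.

```bash
python3 - <<'E'
from h import *
o=get_obs();im=snapshot("wrist");np.save("w1.npy",im);save("w1",im,1.4)
C=cam("wrist",o)
# expected block top/foot corners
n=np.array([-.5165,.8563]);t=np.array([.8563,.5165]);f=np.array([.6053,-.0418])
for z in(.016,.126):
    P=[np.r_[f-n*a+t*b,z] for a,b in((0,-.025),(0,.025),(.05,.025),(.05,-.025))];print(z,proj(C,P).round(0).tolist())
E
```

```text
0.016 [[263.0, 126.0], [308.0, 126.0], [307.0, 171.0], [263.0, 171.0]]
0.126 [[253.0, 122.0], [317.0, 122.0], [316.0, 185.0], [254.0, 185.0]]
```

View pics/w1.png

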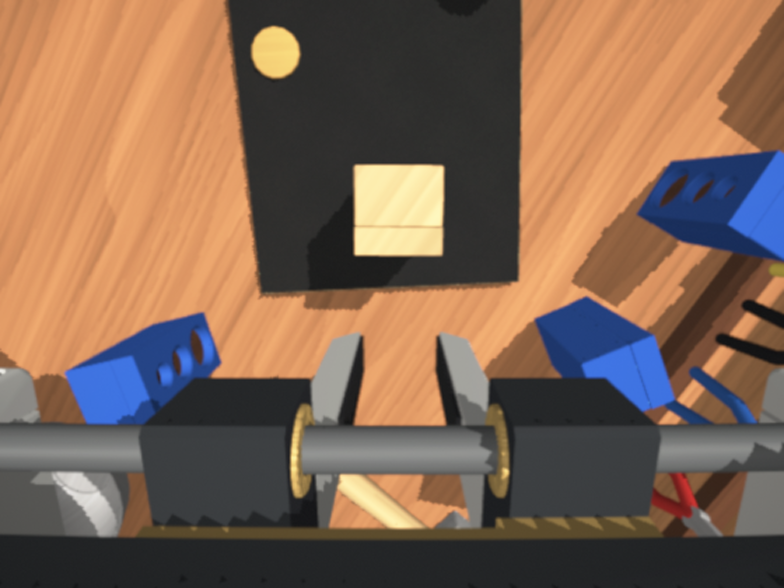

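The view shows the block's top at (355–443, 165–255). That is about 2 mm nearer the bar than predicted, and it is aligned and centred between the fingers at x≈400. Nothing is under the fingers at that height, so I'll descend.

step_arm(increments="0 0 2 0 0 0; 0 0 2 0 0 0; 0 0 2 0 0 0; 0 0 0.6 0 0 0; 0 0 0 0 0 0")

```text
time: 2.0
tool_pos: [0.6452, -0.1081, 0.1045]
ee_rot: [-3.14, -0.002, 2.114]
wrist_force: [-0.9, 0.5, 0.1]
width: 0.0302
```

step_arm(increments="0.5 0 0 0 0 0; 0.4 0 0 0 0 0; 0.3 0 0 0 0 0; 0.3 0 0 0 0 0; 0.2 0 0 0 0 0")

```text
time: 2.5
tool_pos: [0.6375, -0.0941, 0.1058]
ee_rot: [3.141, 0.001, 2.114]
wrist_force: [0.4, -0.7, 1.0]
width: 0.0302
```

step_arm(increments="0.2 0 0 0 0 0; 0.2 0 0 0 0 0; 0.2 0 0 0 0 0; 0.2 0 0 0 0 0; 0.2 0 0 0 0 0")

```text
time: 3.0
tool_pos: [0.6321, -0.0858, 0.1053]
ee_rot: [3.142, -0.0, 2.114]
wrist_force: [-0.3, -0.8, -0.2]
width: 0.0299
```

step_arm(increments="0.2 0 0 0 0 0; 0.2 0 0 0 0 0; 0.2 0 0 0 0 0; 0.2 0 0 0 0 0; 0.2 0 0 0 0 0")

```text
time: 3.5
tool_pos: [0.627, -0.0772, 0.1053]
ee_rot: [3.142, 0.0, 2.114]
wrist_force: [0.6, 0.1, 0.2]
width: 0.03
```

step_arm(increments="0.2 0 0 0 0 0; 0.2 0 0 0 0 0; 0.2 0 0 0 0 0; 0.2 0 0 0 0 0; 0.2 0 0 0 0 0")

```text
time: 4.0
tool_pos: [0.6218, -0.0686, 0.1053]
ee_rot: [3.141, 0.0, 2.114]
wrist_force: [0.4, -0.2, -0.4]
width: 0.0301
```

```bash
python3 - <<'E'
from h import *
a=snapshot("side");b=snapshot("scene")
A=cv2.resize(b[170:270,222:322],None,fx=4,fy=4,interpolation=2);B=cv2.resize(a[180:280,250:350],None,fx=4,fy=4,interpolation=2)
save("t1",np.hstack([A,B]))
E
```

```text
(no output)
```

View pics/t1.png

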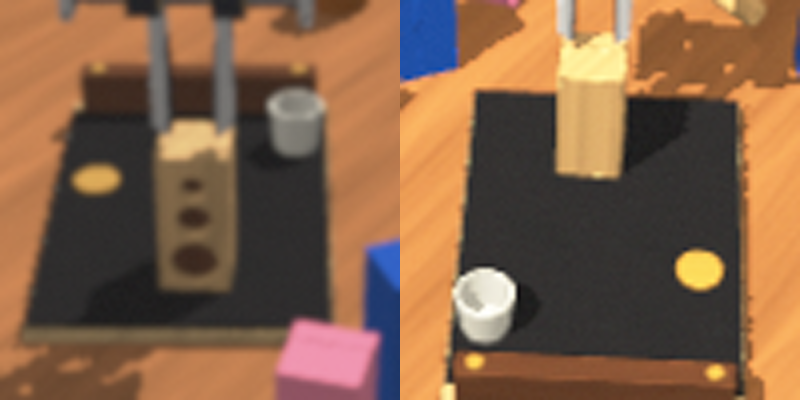

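```bash
python3 - <<'E'
from h import *
o=get_obs();print(o["tool_pos"],o["joint_torque"].round(1),o["wrist_force"].round(2))
n=np.array([-.5165,.8563]);t=np.array([.8563,.5165]);f=np.array([.6053,-.0418])
for nm,c0,r0,k,off in(("scene",222,170,4,0),("side",250,180,4,400)):
    C=cam(nm); q=lambda P:((proj(C,P)-[c0,r0])*k+[off,0]).round(0).tolist()
    T=o["tool_pos"];print(nm,"tips",q([T+np.r_[t*s,0] for s in(-.02,.02)]))
    for z in(.016,.126): print(z,q([np.r_[f-n*a+t*b,z] for a,b in((0,-.025),(0,.025),(.05,.025),(.05,-.025))]))
im=snapshot("wrist");np.save("w2.npy",im);save("w2",im)
E
```

```text
[ 0.62179766 -0.06848367  0.10533189] [  0.1 -41.5 -29.8   0.1   0.1   0. ] [-0.38 -0.29 -0.36]
scene tips [[165.0, 167.0], [222.0, 169.0]]
0.016 [[167.0, 246.0], [234.0, 248.0], [229.0, 289.0], [159.0, 286.0]]
0.126 [[161.0, 119.0], [232.0, 121.0], [226.0, 158.0], [153.0, 156.0]]
side tips [[611.0, 67.0], [560.0, 63.0]]
0.016 [[612.0, 175.0], [549.0, 170.0], [554.0, 125.0], [616.0, 129.0]]
0.126 [[616.0, 77.0], [550.0, 72.0], [556.0, 27.0], [621.0, 31.0]]
```

View pics/w2.png

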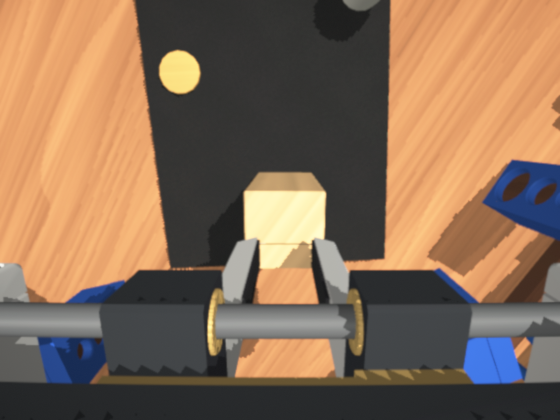

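```bash
python3 - <<'E'
from h import *
o=get_obs();C=cam("wrist",o);Rt=R.from_euler('xyz',o["ee_rot"]).as_matrix();T=np.array(o["tool_pos"])
for z in(0,-.02,-.03,-.04,-.05):
    print(z,proj(C,[T+Rt@np.array([x,s*.015,z]) for s in(-1,1) for x in(.008,-.008)]).round(0).tolist(), "scene crop",((proj(cam("scene"),[T+Rt@np.array([0,s*.02,z]) for s in(-1,1)])-[222,170])*4).round(0).tolist())
C=cam("scene")
for z in(.171,.19,.2,.21,.22): print(z,proj(C,[(.4967,0,z),(.6027,0,z)]).round(1).tolist(),"side",(1.4*proj(cam("side"),[(.4967,0,z),(.6027,0,z)])).round(1).tolist())
E
```

```text
0 [[264.0, 223.0], [264.0, 245.0], [307.0, 223.0], [307.0, 245.0]] scene crop [[165.0, 167.0], [222.0, 169.0]]
-0.02 [[262.0, 231.0], [262.0, 255.0], [309.0, 231.0], [309.0, 255.0]] scene crop [[164.0, 143.0], [222.0, 144.0]]
-0.03 [[261.0, 236.0], [261.0, 261.0], [311.0, 236.0], [310.0, 261.0]] scene crop [[163.0, 130.0], [221.0, 132.0]]
-0.04 [[259.0, 242.0], [260.0, 268.0], [312.0, 242.0], [311.0, 268.0]] scene crop [[163.0, 118.0], [221.0, 119.0]]
-0.05 [[258.0, 248.0], [259.0, 275.0], [313.0, 248.0], [313.0, 275.0]] scene crop [[162.0, 105.0], [221.0, 107.0]]
0.171 [[249.8, 170.4], [278.8, 179.8]] side [[446.3, 297.3], [403.8, 274.9]]
0.19 [[249.5, 164.6], [278.7, 173.8]] side [[446.8, 290.8], [403.9, 268.3]]
0.2 [[249.3, 161.5], [278.7, 170.6]] side [[447.1, 287.3], [404.0, 264.8]]
0.21 [[249.1, 158.4], [278.6, 167.3]] side [[447.4, 283.8], [404.1, 261.3]]
0.22 [[248.9, 155.3], [278.6, 164.1]] side [[447.6, 280.2], [404.1, 257.7]]
```

The picture and the reported pose disagree. All three views put the real fingertips about 30 mm above the reported TCP (scene row 132 against the expected 168). They passed over the block's top without touching it, and the block hasn't moved. I'll back off, go 3 cm lower and check that before pushing.

step_arm(increments="-1.2 0 0 0 0 0; -1.3 0 0 0 0 0; -1.3 0 0 0 0 0; -1.2 0 0 0 0 0; 0 0 0 0 0 0")

```text
time: 4.65
tool_pos: [0.6484, -0.1138, 0.1047]
ee_rot: [-3.141, 0.0, 2.111]
wrist_force: [0.3, 0.8, -0.2]
width: 0.0303
```

step_arm(increments="0 0 1 0 0 0; 0 0 1 0 0 0; 0 0 1 0 0 0; 0 0 0 0 0 0; 0 0 0 0 0 0")

```text
time: 5.15
tool_pos: [0.6472, -0.1111, 0.0745]
ee_rot: [-3.141, -0.001, 2.114]
wrist_force: [0.4, 0.3, 0.1]
width: 0.03
```

```bash
python3 - <<'E'
from h import *
o=get_obs();print(o["tool_pos"],o["wrist_force"].round(1))
a=snapshot("side");b=snapshot("scene")
A=cv2.resize(b[170:270,222:322],None,fx=4,fy=4,interpolation=2);B=cv2.resize(a[170:270,250:350],None,fx=4,fy=4,interpolation=2)
save("t2",np.hstack([A,B]))
Rt=R.from_euler('xyz',o["ee_rot"]).as_matrix();T=np.array(o["tool_pos"])
for z in(0,-.02,-.03,-.04):
  P=[T+Rt@np.array([0,s*.02,z]) for s in(-1,1)]
  print(z,((proj(cam("scene"),P)-[222,170])*4).round(0).tolist(),((proj(cam("side"),P)-[250,170])*4+[400,0]).round(0).tolist())
E
```

```text
[ 0.6471625  -0.11108836  0.07449497] [0.4 0.3 0.1]
0 [[158.0, 244.0], [217.0, 246.0]] [[615.0, 90.0], [565.0, 87.0]]
-0.02 [[157.0, 220.0], [216.0, 222.0]] [[616.0, 72.0], [565.0, 69.0]]
-0.03 [[156.0, 208.0], [216.0, 210.0]] [[616.0, 63.0], [566.0, 59.0]]
-0.04 [[156.0, 195.0], [216.0, 197.0]] [[617.0, 54.0], [566.0, 50.0]]
```

View pics/t2.png

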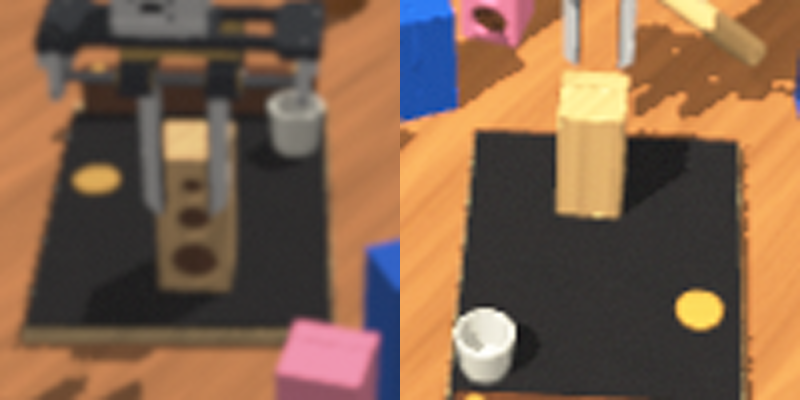

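The tips are now at scene (155,212) and side (572,65), about 27 mm above the TCP, so at z≈0.102. They are in front of the upper hollowed face, straddling the hollows. Now the push.

step_arm(increments="0.4 0 0 0 0 0; 0.4 0 0 0 0 0; 0.4 0 0 0 0 0; 0.4 0 0 0 0 0; 0.3 0 0 0 0 0")

```text
time: 5.75
tool_pos: [0.6377, -0.0948, 0.0755]
ee_rot: [3.141, 0.0, 2.114]
wrist_force: [0.1, 0.2, 0.3]
width: 0.0298
```

step_arm(increments="0.2 0 0 0 0 0; 0.2 0 0 0 0 0; 0.2 0 0 0 0 0; 0.2 0 0 0 0 0; 0.2 0 0 0 0 0")

```text
time: 6.25
tool_pos: [0.6331, -0.0871, 0.0757]
ee_rot: [3.141, 0.001, 2.114]
wrist_force: [1.1, 0.3, 1.0]
width: 0.03
```

step_arm(increments="0.2 0 0 0 0 0; 0.2 0 0 0 0 0; 0.2 0 0 0 0 0; 0.2 0 0 0 0 0; 0.2 0 0 0 0 0")

```text
time: 6.75
tool_pos: [0.6274, -0.078, 0.0753]
ee_rot: [3.142, -0.0, 2.114]
wrist_force: [0.9, -0.7, 1.2]
width: 0.03
```

step_arm(increments="0.2 0 0 0 0 0; 0.2 0 0 0 0 0; 0.2 0 0 0 0 0; 0.2 0 0 0 0 0; 0.2 0 0 0 0 0")

```text
time: 7.25
tool_pos: [0.6222, -0.0694, 0.0752]
ee_rot: [-3.142, -0.0, 2.114]
wrist_force: [-0.2, -0.1, 0.5]
width: 0.0301
```

step_arm(increments="0.2 0 0 0 0 0; 0.2 0 0 0 0 0; 0.2 0 0 0 0 0; 0.2 0 0 0 0 0; 0.2 0 0 0 0 0")

```text
time: 7.75
tool_pos: [0.617, -0.0608, 0.0752]
ee_rot: [-3.141, -0.0, 2.114]
wrist_force: [0.2, -0.8, 0.9]
width: 0.03
```

step_arm(increments="0.2 0 0 0 0 0; 0.2 0 0 0 0 0; 0.2 0 0 0 0 0; 0.2 0 0 0 0 0; 0.2 0 0 0 0 0")

```text
time: 8.25
tool_pos: [0.6119, -0.0523, 0.0753]
ee_rot: [3.142, -0.0, 2.114]
wrist_force: [0.7, -0.3, 1.1]
width: 0.0303
```

step_arm(increments="0 0 0 0 0 0; 0 0 0 0 0 0; 0 0 0 0 0 0; 0 0 0 0 0 0; 0 0 0 0 0 0")

```text
time: 8.75
tool_pos: [0.6121, -0.0526, 0.0753]
ee_rot: [3.142, 0.0, 2.114]
wrist_force: [-0.5, 0.7, -0.2]
width: 0.0303
```

```bash
python3 - <<'E'
from h import *
o=get_obs();print(o["tool_pos"],o["wrist_force"].round(1))
b=snapshot("scene");a=snapshot("wrist");np.save("w3.npy",a)
A=cv2.resize(b[170:270,222:322],None,fx=3.6,fy=3.6,interpolation=2)
B=cv2.resize(a[:,100:500],None,fx=1.05,fy=1.05);h=max(len(A),len(B))
save("t3",np.hstack([cv2.copyMakeBorder(A,0,h-len(A),0,0,0),B]))
E
```

```text
[ 0.61211313 -0.05255047  0.07530689] [-0.5  0.7 -0.2]
```

View pics/t3.png

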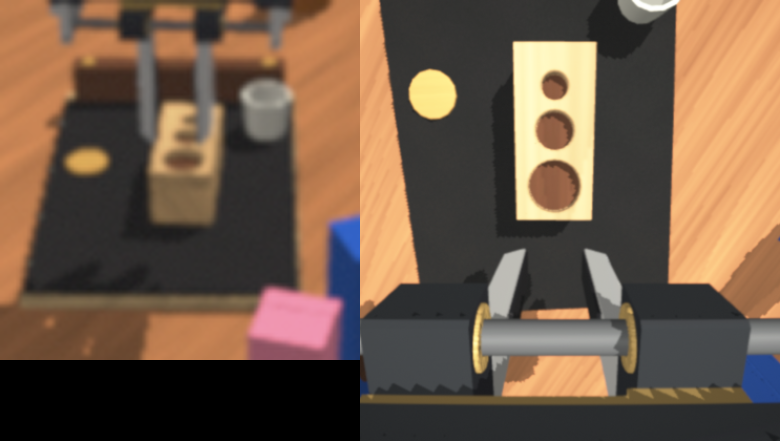

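It's down, hollows up with the small-hollow end towards the bar: the top face is at (514–597, 42–220) in the wrist panel, with a slight skew to the board. The cup and disc are untouched. Next I'll measure its pose.

```bash
cat > pose.py <<'E'
from h import *
U=np.array([-.5563,.8310]);V=np.array([-.8310,-.5563]);S=-.1664
def blk(o,im,zt=.066):
    C=cam("wrist",o);hsv=cv2.cvtColor(im,cv2.COLOR_RGB2HSV)
    m=((hsv[...,0]>18)&(hsv[...,0]<32)&(hsv[...,1]>40)&(hsv[...,1]<125)&(hsv[...,2]>200)).astype(np.uint8)
    m[235:]=0
    cs=[c for c in cv2.findContours(m,0,1)[0] if cv2.contourArea(c)>1500]
    c=max(cs,key=cv2.contourArea)
    P=onz(C,cv2.convexHull(c).reshape(-1,2),zt)[:,:2]; B=np.c_[P@U-S,P@V]*1000
    (cx,cy),wh,a=cv2.minAreaRect(B.astype(np.float32));bx=cv2.boxPoints(((cx,cy),wh,a))
    a=a if wh[0]>wh[1] else a+90; a=(a+90)%180-90
    print("block centre u %.1f v %.1f size %.1f %.1f yaw %.2f top end at u %.1f"%(cx,cy,*wh,a,cx+max(wh)/2))
    T=np.array(o["tool_pos"])[:2];print("TCP u %.1f v %.1f z %.4f yaw %.2f"%((T@U-S)*1e3,T@V*1e3,o["tool_pos"][2],np.degrees(o["ee_rot"][2])-123.8))
    return C,bx
E
python3 - <<'E'
from pose import *
C,b=blk(get_obs(),np.load("w3.npy"));print(b.round(1).tolist())
E
```

```text
block centre u -146.2 v -482.1 size 50.3 110.0 yaw -2.65 top end at u -91.2
TCP u -217.8 v -479.4 z 0.0753 yaw -2.69
[[-202.3000030517578, -504.70001220703125], [-92.4000015258789, -509.79998779296875], [-90.0999984741211, -459.5], [-200.0, -454.5]]
```

Measured size is 50.3 × 110.0 mm, which matches. The skew is −2.65° and there are 91 mm to go. I'll back off, turn square to the board (−0.047 rad) and lower so both fingertips face the bottom end.

step_arm(increments="-1 0.1 0 0 0 -0.047; -1 0.1 0 0 0 0; 0 0 2 0 0 0; 0 0 2 0 0 0; 0 0 1.5 0 0 0")

```text
time: 9.35
tool_pos: [0.6242, -0.0686, 0.0189]
ee_rot: [-3.141, -0.001, 2.16]
wrist_force: [-0.0, -0.0, -0.4]
width: 0.0301
```

step_arm(increments="0 0 0.5 0 0 0; 0 0 0.5 0 0 0; 0 0 0 0 0 0; 0 0 0 0 0 0")

```text
time: 9.75
tool_pos: [0.6252, -0.0684, 0.0112]
ee_rot: [3.14, 0.001, 2.161]
wrist_force: [0.5, 0.5, 0.6]
width: 0.03
```

```bash
python3 - <<'E'
from pose import *
o=get_obs();im=snapshot("wrist");np.save("w4.npy",im);blk(o,im);print(o["wrist_force"].round(1))
E
```

```text
block centre u -156.1 v -481.6 size 50.3 90.9 yaw -2.81 top end at u -110.7
TCP u -238.2 v -481.5 z 0.0112 yaw 0.00
[0.5 0.5 0.6]
```

step_arm(increments="0.5 0 0 0 0 0; 0.5 0 0 0 0 0; 0.5 0 0 0 0 0; 0.4 0 0 0 0 0; 0.3 0 0 0 0 0")

```text
time: 10.3
tool_pos: [0.612, -0.0495, 0.0104]
ee_rot: [3.141, 0.0, 2.161]
wrist_force: [-0.1, -0.5, 0.5]
width: 0.0301
```

step_arm(increments="0.2 0 0 0 0 0; 0.2 0 0 0 0 0; 0.2 0 0 0 0 0; 0.3 0 0 0 0 0; 0.3 0 0 0 0 0")

```text
time: 10.8
tool_pos: [0.6057, -0.0401, 0.0103]
ee_rot: [3.141, 0.001, 2.161]
wrist_force: [1.7, -1.1, -0.1]
width: 0.0299
```

step_arm(increments="0.3 0 0 0 0 0; 0.3 0 0 0 0 0; 0.3 0 0 0 0 0; 0.3 0 0 0 0 0; 0.3 0 0 0 0 0")

```text
time: 11.3
tool_pos: [0.5971, -0.0275, 0.0103]
ee_rot: [-3.142, 0.0, 2.161]
wrist_force: [1.6, -2.3, 0.0]
width: 0.03
```

step_arm(increments="0.3 0 0 0 0 0; 0.3 0 0 0 0 0; 0.3 0 0 0 0 0; 0.3 0 0 0 0 0; 0.3 0 0 0 0 0")

```text
time: 11.8
tool_pos: [0.5887, -0.0149, 0.0103]
ee_rot: [3.142, 0.0, 2.161]
wrist_force: [1.2, -1.7, -0.9]
width: 0.0302
```

```bash
python3 - <<'E'
from pose import *
o=get_obs();im=snapshot("wrist");np.save("w5.npy",im);C,b=blk(o,im);print(o["wrist_force"].round(1),b.round(1).tolist())
# edge angle: fit long sides from mask
a=snapshot("side");A=cv2.resize(a[190:300,250:350],None,fx=4,fy=4,interpolation=2);B=im[:,120:440]
h=max(len(A),len(B));save("t5",np.hstack([cv2.copyMakeBorder(x,0,h-len(x),0,0,0) for x in(A,B)]))
E
```

```text
block centre u -104.9 v -479.1 size 102.3 50.2 yaw 0.05 top end at u -53.7
TCP u -173.5 v -480.9 z 0.0103 yaw 0.00
[ 1.2 -1.7 -0.9] [[-156.10000610351562, -454.1000061035156], [-156.10000610351562, -504.29998779296875], [-53.70000076293945, -504.20001220703125], [-53.79999923706055, -454.0]]
```

View pics/t5.png

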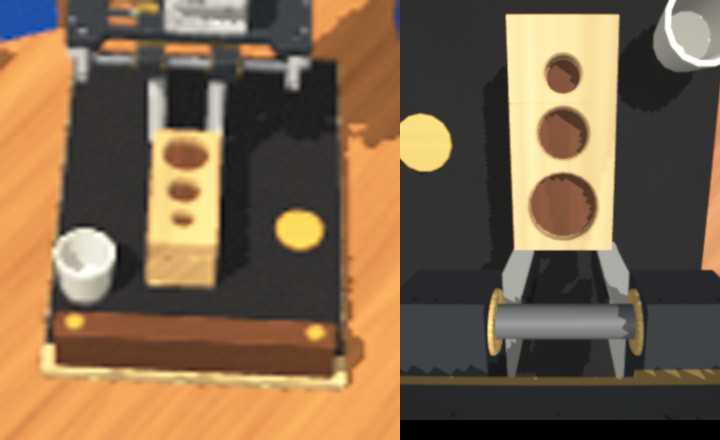

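The block is square now (0.05°), with about 54 mm left to the bar and about 24 mm clear of the cup. I'll push on and slow down before contact.

step_arm(increments="0.3 0 0 0 0 0; 0.4 0 0 0 0 0; 0.4 0 0 0 0 0; 0.4 0 0 0 0 0; 0.4 0 0 0 0 0")

```text
time: 12.4
tool_pos: [0.5781, 0.001, 0.0103]
ee_rot: [3.141, 0.0, 2.161]
wrist_force: [0.4, -1.4, -0.6]
width: 0.03
```

step_arm(increments="0.4 0 0 0 0 0; 0.4 0 0 0 0 0; 0.4 0 0 0 0 0; 0.4 0 0 0 0 0; 0.3 0 0 0 0 0")

```text
time: 12.9
tool_pos: [0.5676, 0.0168, 0.0104]
ee_rot: [3.141, 0.0, 2.161]
wrist_force: [0.8, -1.0, -0.3]
width: 0.0301
```

step_arm(increments="0.2 0 0 0 0 0; 0.2 0 0 0 0 0; 0.2 0 0 0 0 0; 0.2 0 0 0 0 0; 0.1 0 0 0 0 0")

```text
time: 13.4
tool_pos: [0.5627, 0.0241, 0.0103]
ee_rot: [3.141, 0.0, 2.161]
wrist_force: [0.8, -0.9, -0.1]
width: 0.0299
```

```bash
python3 - <<'E'
from pose import *
o=get_obs();im=snapshot("wrist");np.save("w6.npy",im);blk(o,im);print(o["wrist_force"].round(1))
E
```

```text
block centre u -58.0 v -479.2 size 102.4 50.2 yaw 0.09 top end at u -6.8
TCP u -126.6 v -481.0 z 0.0103 yaw 0.01
[ 0.8 -0.9 -0.1]
```

~7 mm left. Approaching contact in 1 mm rows, watching the force.

step_arm(increments="0.1 0 0 0 0 0; 0.1 0 0 0 0 0; 0.1 0 0 0 0 0; 0.1 0 0 0 0 0; 0.1 0 0 0 0 0")

```text
time: 13.95
tool_pos: [0.56, 0.0281, 0.0103]
ee_rot: [3.141, 0.0, 2.161]
wrist_force: [1.8, -2.4, 0.7]
width: 0.0302
```

step_arm(increments="0.1 0 0 0 0 0; 0.05 0 0 0 0 0; 0.05 0 0 0 0 0; 0 0 0 0 0 0")

```text
time: 14.35
tool_pos: [0.5588, 0.0299, 0.0103]
ee_rot: [3.142, -0.0, 2.161]
wrist_force: [1.6, -1.1, -0.1]
width: 0.03
```

step_arm(increments="0.05 0 0 0 0 0; 0.05 0 0 0 0 0; 0 0 0 0 0 0")

```text
time: 14.65
tool_pos: [0.5587, 0.0298, 0.0104]
ee_rot: [3.141, 0.002, 2.161]
wrist_force: [1.7, -3.8, -0.8]
width: 0.0299
```

step_arm(increments="0.05 0 0 0 0 0; 0.05 0 0 0 0 0; 0 0 0 0 0 0")

```text
time: 14.95
tool_pos: [0.5588, 0.0298, 0.0106]
ee_rot: [3.141, 0.004, 2.16]
wrist_force: [2.8, -5.8, -0.3]
width: 0.0301
```

```bash
python3 - <<'E'
from pose import *
o=get_obs();im=snapshot("wrist");np.save("w7.npy",im);blk(o,im);print(o["wrist_force"].round(1),o["tool_pos"])
E
```

```text
block centre u -50.9 v -479.1 size 102.4 50.2 yaw 0.05 top end at u 0.3
TCP u -119.6 v -480.9 z 0.0106 yaw -0.01
[ 2.8 -5.8 -0.3] [0.55875351 0.02984225 0.01062162]
```

The TCP has stalled and the force is rising to about 6.5 N. The top end is at u=0.3 mm and the yaw is 0.05°, so the block is seated. I'll back straight off, rise and take a last look.

step_arm(increments="-0.3 0 0 0 0 0; -0.7 0 0 0 0 0; -1 0 0 0 0 0; -1 0 0 0 0 0; -1 0 0 0 0 0")

```text
time: 15.5
tool_pos: [0.5804, -0.0024, 0.0102]
ee_rot: [3.142, -0.0, 2.161]
wrist_force: [-0.5, 0.3, 0.8]
width: 0.0304
```

step_arm(increments="0 0 -2 0 0 0; 0 0 -3 0 0 0; 0 0 -3 0 0 0; 0 0 -2 0 0 0; 0 0 0 0 0 0")

```text
time: 16.0
tool_pos: [0.5828, -0.0025, 0.1145]
ee_rot: [3.135, 0.005, 2.16]
wrist_force: [0.8, 1.3, 0.6]
width: 0.0301
```

step_arm(increments="0 0 0 0 0 0; 0 0 0 0 0 0; 0 0 0 0 0 0; 0 0 0 0 0 0; 0 0 0 0 0 0")

```text
time: 16.5
tool_pos: [0.5796, -0.0018, 0.1095]
ee_rot: [-3.141, -0.001, 2.161]
wrist_force: [0.2, 0.5, -0.6]
width: 0.0301
```

```bash
python3 - <<'E'
from pose import *
o=get_obs();im=snapshot("wrist");C,b=blk(o,im);print(o["wrist_force"].round(1),b.round(1).tolist())
a=snapshot("side");A=cv2.resize(a[190:300,250:350],None,fx=4,fy=4,interpolation=2);B=im[:,100:500]
h=max(len(A),len(B));save("t8",np.hstack([cv2.copyMakeBorder(x,0,h-len(x),0,0,0) for x in(A,B)]))
E
```

```text
block centre u -54.6 v -479.4 size 109.9 50.1 yaw 0.02 top end at u 0.4
TCP u -157.5 v -480.6 z 0.1095 yaw 0.01
[ 0.2  0.5 -0.6] [[-109.5, -454.29998779296875], [-109.5, -504.3999938964844], [0.4000000059604645, -504.3999938964844], [0.4000000059604645, -454.29998779296875]]
```

View pics/t8.png

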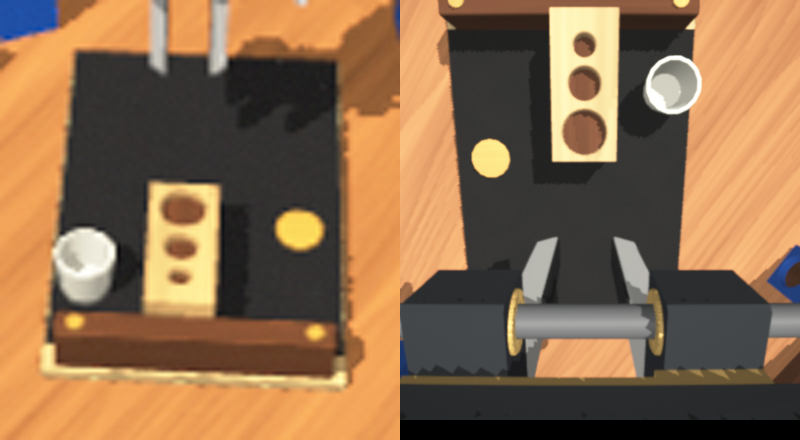

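The block lies hollows up, square against the bar, in both views (side (145–220, 182–318), wrist panel (550–618, 8–162)). The cup and disc are where they were, and the gripper is clear.

```bash
python3 -c "
from bench import *
close_job()"
```

```text
the job is handed in; nothing more can be done
```

The job is handed in. The block was tipped by pushing its upper hollowed face, then pushed by its bottom end with both fingertips until it was square and against the bar. It was only pushed, never gripped or lifted.

**Last checks, with the gripper backed off and touching nothing:**
- **Top end:** it measured 0.4 mm from the measured bar face, within the calibration error. At seating the tool stopped and the force rose to about 6.5 N.
- **Skew:** 0.02°.
- **Measured size:** 109.9 × 50.1 mm, with the hollows up.
- **Cup and disc:** both look unmoved in the last pictures.
- **Other bystanders:** the arm reported no contact with the bowl, jar, stone or mallet, but I did not re-measure them.
- **Time:** the clock was at about 16.6 s when I handed in.

**One disagreement:** the pictures showed the real fingertips about 27 mm short of the reported TCP. The first tipping pass therefore went over the block without touching it. I corrected for this in every later height.

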